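# Ratchet the jar holder tight on the consulting-room desk

### The arm

A 7-joint arm with a two-finger parallel gripper is mounted at the origin on the work surface. World frame = base frame: x ahead of the robot, y to its left, z up, the work surface at z = 0. Lengths are in m, angles in rad, forces in N, time in s.
With the tool pointing down it reaches from about 0.4 to 0.875 m from the base axis. Payload 19.3 kg.
Tool frame: the origin (TCP) lies at the very end of the fingers, on their centre line; the grasp point (between the pads) lies 19 mm behind it; z points along the fingers, y is the line along which they close (so a half turn about z gives the same grasp; the last joint's range is limited). The gripper opens to 85 mm and grips with 20 to 120 N. Pads are 22 mm wide; open, the fingers measure 114 mm over their backs; the gripper's body (76 mm by 85 mm) begins 54 mm behind the grasp point. The pads swing forward as they close: fully open they stand 13 mm farther back than shut.
Start: joints at [-1.205, 0.521, -0.036, 1.599, 0.021, 1.021, -0.113], TCP at [0.264, 0.567, 0.231] pointing down, gripper open.
Joint ranges: [-2.91, 2.91], [-0.3, 2.13], [-1.5, 1.42], [0.17, 2.43], [-1.26, 4.41], [0.16, 1.93], [-2.52, 2.52]. Speed limits (rad/s): [1.89, 1.89, 2.39, 2.39, 3.01, 3.01, 3.01].

### API

Orientations are given as [roll, pitch, yaw] about the fixed x, y, z axes, in that order (R = Rz(yaw) Ry(pitch) Rx(roll)).
In Python, from workcell import monitor, optics, job_done gives the robot as it stands.
- The arm moves only by the shell command python3 -m handwheel 'ROWS' [FORCE]. ROWS is JSON, a list of rows, each an object of numbers: "dx", "dy", "dz": the shift along the tool's x, y, z in cm; "wx", "wy", "wz": the turn, a rotation vector about the tool's x, y, z in rad; "claw": the opening in per cent of the stroke, from 0 (shut) to 100 (fully open). A call has 1 to 8 rows; each row shifts and turns the commanded pose from where the row before left it, along the tool's axes as they then stand; what a row does not reach is not made up. A row lasts 1/8 s, in which the tool goes at most 62.5 mm and 10.7 degrees, less where a joint would pass 70% of its speed; a pose out of reach is approached as far as the arm can. A call with a gripper value outside its range is refused whole. The fingers move at their own pace and stop on an object; FORCE is the grip in N (left out, the last holds). Time passes only in rows, so rows that do not move let the fingers close. It gives the time, the measured TCP pose, the force, the opening and the grip force at its end, in the units of the state.
- monitor.observe(): the state, without advancing time (a new reading comes with each control period).
- optics.grab_frame(name): name is "scene" or "top" or "wrist"; returns a dict with "frame" (400x640x3 uint8, blue, green, red), "fovy" (degrees; the focal length in pixels is half the picture's height over the tangent of half this angle, whatever the lens; pixels are square), "cx", "cy" (the principal point, pixels), "k1" (the pictures are not rectified: a ray, as slopes to the right and down, at radius r is drawn at 1 + k1 r^2 times it, then the intrinsics apply), "R" (3x3) and "t" (3): a world point X has camera coordinates R X + t. Camera axes: x right, y down, z forward; pixel columns grow to the right and rows downward; lengths in m; the calibration is good to about 2 mm. A picture is of the moment at which its call begins. There is no depth.
- job_done(): hands the job in; it is judged then, once.
Trained networks look in the newest picture that a camera, given by its name, has taken for a name from the list of things; names that differ only in an ending like _2 or _b are one class to them, and where a whole thing is asked for, a point or a joint stands for the part that bears it (a point fixed in the world has none). Each returns a list of dicts, best first, with "p" (0 to 1); they miss things now and then, are a little off and sometimes report something else, mostly with a low value. They report only what shows in the picture. A call takes as long as a camera call.
- optics.masks_of(name, camera): "region" (400x640 bool, what is visible of it) and "rect" ([left, top, width, height] in pixels, round what is visible of it).
The state is a dict: "clock": time; "qpos": joint angles; "qd": joint speeds; "joint_efforts": joint torques, N m; "position": TCP position; "tool_rot": TCP orientation; "force": force on the tool from outside, world axes, zero at the start; "moment": the same for the moment, N m; "grip_width": finger opening in m; "finger_force": force on a finger pad.
Only numpy, scipy, OpenCV 4.12 (cv2) and the standard library are available. Lean on these libraries where they do the work, as an engineer would, in place of code of your own. Each camera call takes 0.05 s, during which the arm holds its last target. There are 200 camera calls.

### The job

Two identical one-hand bar clamps are screwed to the desk as jar holders; a glass jar stands loose in one, the other is empty. On the one with the jar, squeeze the trigger against its handle again and again until the sliding jaw grips the jar firmly, then let go. Move the jaw only by the trigger, do not touch the jar, and leave the empty clamp alone.

Things in the scene. Friction and masses are not known exactly. Their poses are not given: they have to be found in the camera images.
- holder_squeeze (a point): Squeeze point of the clamp with the jar, 115 mm above the desk. x runs along its bar, handle to jaws; z up. Black fixed handle at x -15 to -3 mm, top at 145 mm. Grey trigger at x 23 to 33 at rest, 5 to 15 squeezed, top 139. Both upright, 25 wide in y, clear above 66. Centre fingers here, closing along x: 48 mm at rest, 30 squeezed. Fixed jaw from x 55, 80 high. Clamp spans x -85 to 240 mm.
- holder_trigger (a joint): Trigger of the clamp with the jar, m: 0 at rest, 0.018 fully squeezed; slides towards the handle along -x, sprung back by 3 to 4 N. Ratchet teeth 6 mm apart: a full squeeze moves the jaw about 12 mm (the first 9 to 18). It returns in 0.4 s for the next teeth once fingers centred on the squeeze point open to 72 mm or more. Squeezing takes 15 N, the last firm one 20 N or more; grip with 30 to 40 N.
- holder_jaw (a joint): Sliding jaw of the clamp with the jar, m, growing as it closes: 0 fully open, starts at 0 to 0.018. Its rubber pad (1.5 N/mm) has pushed the jar home at about 0.042 and is then squashed some 5 mm. It stays where left (10 N of friction) and so keeps up to 9 N on the jar. Takes three to five full squeezes: go on until a squeeze no longer moves the jaw (near 0.048) and the trigger stops short.
- jar: Round glass jar, steel lid, 60 mm diameter, 85 mm high, origin at the centre of its underside. It stands loose on steel rails 30 mm above the desk between the jaws of its clamp, its axis 97 to 112 mm from the squeeze point along x.
- spare_trigger (a joint): Trigger of the other clamp, identical but empty, m: 0 at rest, 0.018 fully squeezed. It must stay at rest. The two clamps stand some 0.4 m apart on the left and right of the desk, in either order.

How it is judged:
On the way, in this order (a step that is already met when the one before it is completed fails the run):
1. the trigger of the clamp with the jar is squeezed (value of joint holder_trigger above 0.008 m), for 0.05 s.
2. the sliding jaw presses on the jar with more than 5 N while the trigger is let go (contact force between holder_jaw and jar above 5 N and value of joint holder_trigger below 0.004 m), for 0.2 s.
At the end, for the whole second after the job is handed in: The sliding jaw presses on the jar with more than 5 N, the jar stands upright within 10 degrees and at rest, and the trigger is let go (back within 4 mm of its rest) (all of step 2 and angle between jar's own z axis and vertical below 0.17 rad and linear speed of jar below 0.02 m/s); the robot touches nothing.
It fails at once if the robot pushes the sliding jaw (more than 2 N) (contact force between any of the fingers, the arm and holder_jaw above 2 N).
It fails at once if the robot touches the jar (more than 2 N) (contact force between any of the fingers, the arm and jar above 2 N).
It fails at once if the empty clamp's trigger is squeezed by more than 5 mm (value of joint spare_trigger above 0.005 m).
It also fails if it takes over 51 s, if anything falls off the work surface, if the arm or the gripper's body presses on something with over 40 N, if the wrist force passes 120 N, or if a joint passes its speed limit or range.

## Working session

There is one attempt and no reset: what is moved stays moved. The work goes in short steps, Python scripts to look and compute and a shell command to move; the robot and the scene stay as the last step left them, time stands still between calls to the robot, and variables do not carry over. Pictures are saved under pics/ and viewed, at most 10 in all, crops included, and the job is handed in when it is done.

```bash
mkdir -p pics; cat > h.py <<'E'
import numpy as np, cv2
from workcell import monitor, optics, job_done
def grab(n,save=None):
    f=optics.grab_frame(n)
    if save: cv2.imwrite('pics/'+save,f['frame'])
    return f
def K(f):
    F=200/np.tan(np.radians(f['fovy'])/2); return F
def ray(f,u,v):
    F=K(f); d=np.array([(u-f['cx'])/F,(v-f['cy'])/F]); s=d.copy()
    for _ in range(20): s=d/(1+f['k1']*(s@s))
    R=np.array(f['R']);t=np.array(f['t'])
    return -R.T@t, R.T@np.array([s[0],s[1],1])
def atz(f,u,v,z):
    o,d=ray(f,u,v); return o+d*(z-o[2])/d[2]
def proj(f,X):
    c=np.array(f['R'])@np.array(X)+np.array(f['t']); s=c[:2]/c[2]; s=s*(1+f['k1']*(s@s)); return s*K(f)+[f['cx'],f['cy']]
E
python3 - <<'E'
from h import *
for c in ['top','scene']:
    f=grab(c,c+'1.png'); print(c,f['fovy'],f['k1'],(-np.array(f['R']).T@np.array(f['t'])).round(3))
    for n in ['jar','holder_trigger','holder_jaw','spare_trigger']:
        for m in optics.masks_of(n,c)[:3]:
            ys,xs=np.nonzero(m['region']); print(n,round(m['p'],2),m['rect'],(xs.mean().round(1),ys.mean().round(1)),atz(f,xs.mean(),ys.mean(),.115).round(3))
s=monitor.observe(); print(s)
E
```

```text
top 44.492696570649514 -0.04869879724382378 [ 0.455 -0.016  1.153]
jar 0.75 [203.0, 162.8, 29.6, 30.1] (np.float64(219.3), np.float64(178.4)) [0.613 0.201 0.115]
holder_trigger 0.4 [213.5, 210.0, 14.5, 7.0] (np.float64(219.0), np.float64(212.5)) [0.539 0.2   0.115]
holder_jaw 0.67 [205.2, 143.4, 34.0, 126.0] (np.float64(221.7), np.float64(180.7)) [0.608 0.196 0.115]
spare_trigger 0.54 [421.1, 218.5, 16.2, 6.3] (np.float64(428.5), np.float64(220.8)) [ 0.521 -0.246  0.115]
scene 46.63834733014487 -0.0815822293825411 [ 1.123 -0.304  0.556]
jar 0.66 [404.3, 180.3, 39.3, 51.8] (np.float64(422.8), np.float64(205.2)) [0.667 0.165 0.115]
holder_trigger 0.9 [386.0, 151.6, 17.8, 41.2] (np.float64(394.2), np.float64(173.9)) [0.564 0.185 0.115]
holder_jaw 0.59 [348.7, 180.9, 111.6, 69.6] (np.float64(438.5), np.float64(226.1)) [0.723 0.149 0.115]
spare_trigger 0.92 [141.5, 221.5, 22.8, 41.0] (np.float64(151.9), np.float64(241.1)) [ 0.544 -0.251  0.115]
{'clock': 0.5, 'qpos': array([-1.20520363,  0.52140466, -0.03630568,  1.59955177,  0.02118081,
        1.02110312, -0.11281751]), 'qd': array([4.34242941e-04, 5.08764555e-04, 2.83867500e-04, 9.28222447e-05,
       1.81283345e-03, 1.44282724e-03, 1.09190957e-03]), 'joint_efforts': array([-1.62504170e-03, -9.26264191e+01,  1.97627977e+00, -3.70053291e+01,
        1.79400790e-02,  2.44009250e-03, -6.83657572e-05]), 'position': array([0.26383125, 0.56654189, 0.23126924]), 'tool_rot': array([-3.14150869e+00, -1.21697433e-05,  2.70573536e+00]), 'force': array([-0.0345569 , -0.37809941, -0.1636613 ]), 'moment': array([-0.04408674,  0.00183293,  0.02764432]), 'finger_force': 0.0, 'grip_width': 0.08496669996143028}
```

View pics/top1.png

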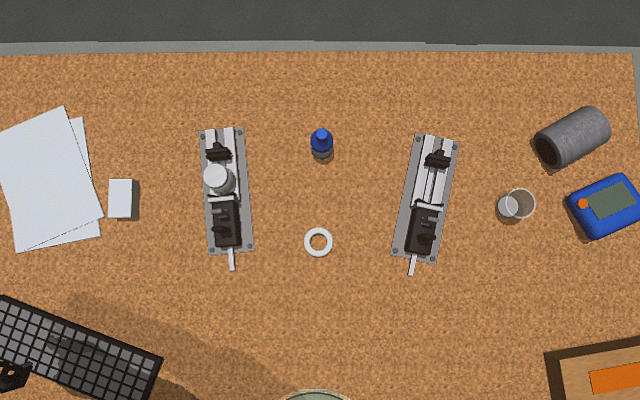

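View pics/scene1.png

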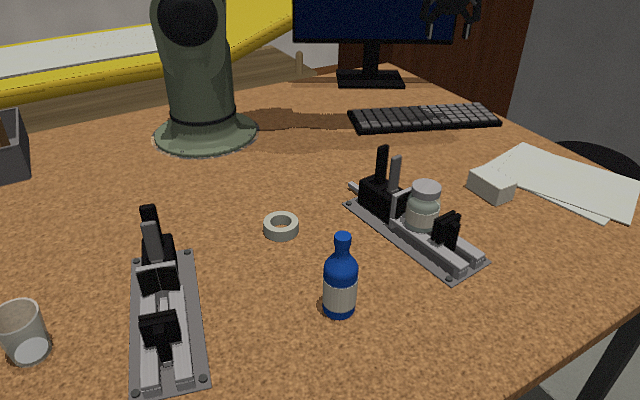

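The jar stands in the left clamp: jar at (219,178) in top, with its handle and trigger at about (223,225). I'll enlarge both views of it.

```bash
python3 - <<'E'
from h import *
a=cv2.imread('pics/top1.png')[115:280,180:280]; b=cv2.imread('pics/scene1.png')[135:285,330:500]
a=cv2.resize(a,None,fx=3.6,fy=3.6,interpolation=cv2.INTER_CUBIC); b=cv2.resize(b,(420,371),interpolation=cv2.INTER_CUBIC)
c=np.zeros((594,790,3),np.uint8); c[:a.shape[0],:a.shape[1]]=a; c[:371,365:785]=b; cv2.imwrite('pics/crop1.png',c)
E
```

```text
(no output)
```

View pics/crop1.png

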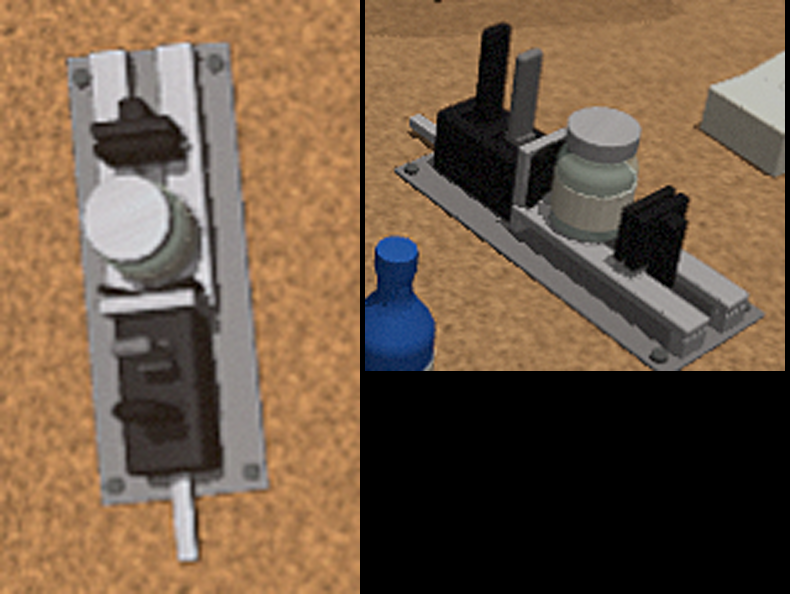

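```bash
cat >> h.py <<'E'
def clamp(p,X):
    c,s=np.cos(p[2]),np.sin(p[2]); return [p[0]+c*X[0]-s*X[1],p[1]+s*X[0]+c*X[1],X[2]]
E
python3 - <<'E'
from h import *
from scipy.optimize import least_squares
ft=grab('top');fs=grab('scene')
T=lambda u,v:(180+u/3.6,115+v/3.6)
S=lambda u,v:(330+(u-365)*170/420,135+v*150/371)
q=[atz(ft,*T(u,v),.006) for u,v in [(82,78),(216,63),(251,471),(115,486)]]
ax=(q[0]+q[1]-q[2]-q[3])[:2]; print('screws',np.round(q,3),'yaw',np.arctan2(ax[1],ax[0]), 'mid',((q[0]+q[1])/2).round(3),((q[2]+q[3])/2).round(3))
for n,f,uv,z in [('trig top',ft,T(127,347),.139),('trig sc',fs,S(528,54),.139),('handle sc',fs,S(495,28),.145),('lid top',ft,T(127,218),.115),('lid sc',fs,S(602,122),.115)]:
    print(n,atz(f,*uv,z).round(4))
obs=[(ft,T(127,347),(.028,0,.139)),(fs,S(528,54),(.028,0,.139)),(fs,S(495,28),(-.009,0,.145))]
yaw=np.arctan2(ax[1],ax[0])
def r(p):
    e=[proj(f,clamp(p,X))-uv for f,uv,X in obs]
    for z in [(ft,T(127,218)),(fs,S(602,122))]: e.append(proj(z[0],clamp(p,(p[3],0,.115)))-z[1])
    return np.r_[np.ravel(e),(p[2]-yaw)*100]
s=least_squares(r,[.52,.2,yaw,.105]); print(s.x.round(4),s.fun.round(1))
E
```

```text
screws [[0.731 0.266 0.006]
 [0.74  0.176 0.006]
 [0.47  0.149 0.006]
 [0.46  0.238 0.006]] yaw 0.10050944631435613 mid [0.736 0.221 0.006] [0.465 0.194 0.006]
trig top [0.5396 0.2032 0.139 ]
trig sc [0.547  0.1986 0.139 ]
handle sc [0.5108 0.1942 0.145 ]
lid top [0.619  0.2099 0.115 ]
lid sc [0.6192 0.2129 0.115 ]
[0.5145 0.1995 0.104  0.106 ] [ 0.4 -1.3  0.1 -1.6  0.2 -1.7 -0.3 -0.4 -0.8  0.5  0.3]
```

```bash
python3 -m handwheel '[{"wz":0.172,"claw":100},{"wz":0.172},{"wz":0.172},{"wz":0.172},{"wz":0.172},{"wz":0.172}]' 35; python3 -m handwheel '[{"dx":-4.9,"dy":2.64,"dz":-0.25},{"dx":-4.9,"dy":2.64,"dz":-0.25},{"dx":-4.9,"dy":2.64,"dz":-0.25},{"dx":-4.9,"dy":2.64,"dz":-0.25},{"dx":-4.9,"dy":2.64,"dz":-0.25},{"dx":-4.9,"dy":2.64,"dz":-0.25},{"dx":-4.9,"dy":2.64,"dz":-0.25},{"dx":-4.9,"dy":2.64,"dz":-0.25}]'
python3 -m handwheel '[{}]'
python3 - <<'E'
from h import *
f=grab('wrist','w1.png')
p=[.5145,.1995,.104]
for X in [(0,0,.115),(.028,0,.139),(-.009,0,.145)]: print(X,proj(f,clamp(p,X)).round(1))
for n in ['jar','holder_trigger','holder_squeeze']:
  for m in optics.masks_of(n,'wrist')[:2]:
    ys,xs=np.nonzero(m['region']); print(n,round(m['p'],2),m['rect'],xs.mean().round(1),ys.mean().round(1))
s=monitor.observe();print(s['clock'],s['position'].round(4),s['tool_rot'].round(3),s['qpos'].round(2))
E
```

```text
(0, 0, 0.115) [139.1 478.4]
(0.028, 0, 0.139) [141.7 517.1]
(-0.009, 0, 0.145) [118.3 506. ]
holder_squeeze 0.6 [133.7, 353.6, 34.9, 44.5] 150.9 379.5
0.8 [0.2639 0.5666 0.2313] [3.142 0.    2.706] [-1.21  0.52 -0.04  1.6   0.02  1.02 -0.11]schema error: expected keys dx, dy, dz, wx, wy, wz, claw
schema error: expected keys dx, dy, dz, wx, wy, wz, claw
schema error: expected keys dx, dy, dz, wx, wy, wz, claw
```

View pics/w1.png

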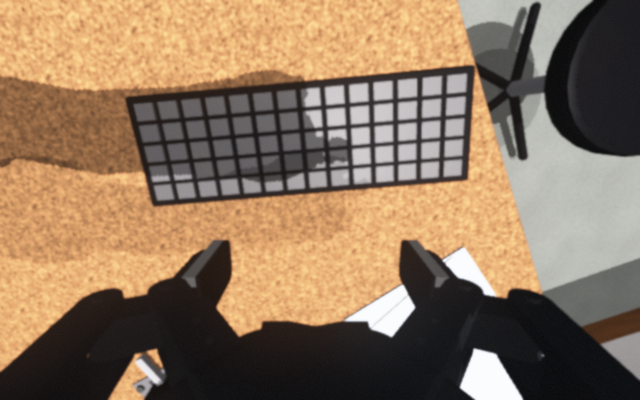

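The rows were refused because every key is required, so the arm hasn't moved. The wrist view shows only the keyboard, with the fingers at about (210,270) and (420,270). I'll send full rows.

```bash
python3 -m handwheel '[{"dx":0,"dy":0,"dz":0,"wx":0,"wy":0,"wz":0.172,"claw":100},{"dx":0,"dy":0,"dz":0,"wx":0,"wy":0,"wz":0.172,"claw":100},{"dx":0,"dy":0,"dz":0,"wx":0,"wy":0,"wz":0.172,"claw":100},{"dx":0,"dy":0,"dz":0,"wx":0,"wy":0,"wz":0.172,"claw":100},{"dx":0,"dy":0,"dz":0,"wx":0,"wy":0,"wz":0.172,"claw":100},{"dx":0,"dy":0,"dz":0,"wx":0,"wy":0,"wz":0.172,"claw":100}]' 35 && python3 -m handwheel '[{"dx":-4.9,"dy":2.64,"dz":-0.25,"wx":0,"wy":0,"wz":0,"claw":100},{"dx":-4.9,"dy":2.64,"dz":-0.25,"wx":0,"wy":0,"wz":0,"claw":100},{"dx":-4.9,"dy":2.64,"dz":-0.25,"wx":0,"wy":0,"wz":0,"claw":100},{"dx":-4.9,"dy":2.64,"dz":-0.25,"wx":0,"wy":0,"wz":0,"claw":100},{"dx":-4.9,"dy":2.64,"dz":-0.25,"wx":0,"wy":0,"wz":0,"claw":100},{"dx":-4.9,"dy":2.64,"dz":-0.25,"wx":0,"wy":0,"wz":0,"claw":100},{"dx":-4.9,"dy":2.64,"dz":-0.25,"wx":0,"wy":0,"wz":0,"claw":100},{"dx":-4.9,"dy":2.64,"dz":-0.25,"wx":0,"wy":0,"wz":0,"claw":100}]' && python3 -m handwheel '[{"dx":0,"dy":0,"dz":0,"wx":0,"wy":0,"wz":0,"claw":100}]'
python3 - <<'E'
from h import *
f=grab('wrist','w2.png')
p=[.5145,.1995,.104]
for X in [(0,0,.115),(.028,0,.139),(-.009,0,.145)]: print(X,proj(f,clamp(p,X)).round(1))
for n in ['jar','holder_trigger','holder_squeeze']:
  for m in optics.masks_of(n,'wrist')[:2]:
    ys,xs=np.nonzero(m['region']); print(n,round(m['p'],2),m['rect'],xs.mean().round(1),ys.mean().round(1))
s=monitor.observe();print(s['clock'],s['position'].round(4),s['tool_rot'].round(3),s['qpos'].round(2))
E
```

```text
clock: 1.55
position: [0.2638, 0.5666, 0.2313]
tool_rot: [-3.142, -0.0, 1.668]
force: [0.4, -0.7, -0.3]
grip_width: 0.0854
finger_force: 0.0
clock: 2.55
position: [0.5151, 0.1969, 0.2516]
tool_rot: [3.141, -0.0, 1.674]
force: [0.9, 0.2, -0.2]
grip_width: 0.0852
finger_force: 0.0
clock: 2.68
position: [0.5163, 0.1943, 0.2517]
tool_rot: [3.14, 0.001, 1.668]
force: [-0.3, 0.2, 0.9]
grip_width: 0.0853
finger_force: 0.0
(0, 0, 0.115) [314.3 182. ]
(0.028, 0, 0.139) [344.1 187.4]
(-0.009, 0, 0.145) [304.5 189.2]
jar 0.77 [377.5, 146.0, 68.1, 58.3] 410.7 173.3
holder_trigger 0.84 [329.0, 163.9, 21.3, 32.8] 339.8 179.3
holder_squeeze 0.74 [239.2, 120.7, 259.0, 82.7] 372.0 159.3
2.875 [0.5137 0.1994 0.2512] [-3.141 -0.     1.675] [-0.71  0.4   0.32  1.79 -0.15  0.98 -0.23]
```

View pics/w2.png

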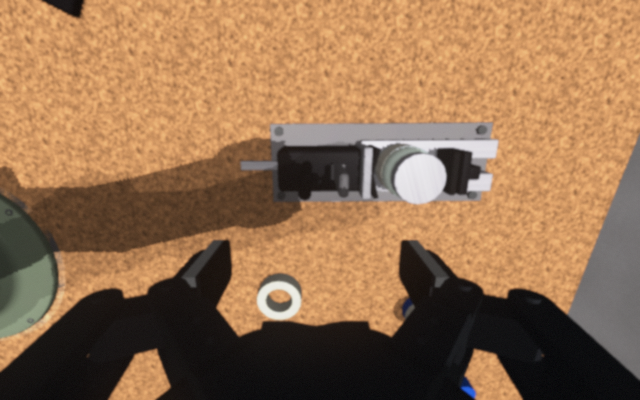

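```bash
python3 -m handwheel '[{"dx":0,"dy":0.1,"dz":3.1,"wx":0,"wy":0,"wz":0,"claw":100},{"dx":0,"dy":0,"dz":3.1,"wx":0,"wy":0,"wz":0,"claw":100},{"dx":0,"dy":0,"dz":3.1,"wx":0,"wy":0,"wz":0,"claw":100},{"dx":0,"dy":0,"dz":3.1,"wx":0,"wy":0,"wz":0,"claw":100},{"dx":0,"dy":0,"dz":3.2,"wx":0,"wy":0,"wz":0,"claw":100},{"dx":0,"dy":0,"dz":0,"wx":0,"wy":0,"wz":0,"claw":100}]'
python3 - <<'E'
from h import *
f=grab('wrist','w3.png')
p=[.5145,.1995,.104]
for X in [(.023,0,.139),(.033,0,.139),(-.015,0,.145),(-.003,0,.145)]: print(X,proj(f,clamp(p,X)).round(1))
g=grab('scene'); 
s=monitor.observe();print(s['clock'],s['position'].round(4),s['force'].round(1))
cv2.imwrite('pics/c3.png',np.vstack([f['frame'][120:400,160:480],cv2.resize(g['frame'][90:290,320:520],(320,320))]))
E
```

```text
clock: 3.62
position: [0.5136, 0.1991, 0.0937]
tool_rot: [-3.138, 0.001, 1.676]
force: [0.4, 0.8, 0.4]
grip_width: 0.0855
finger_force: 0.0
(0.023, 0, 0.139) [376.5 293.7]
(0.033, 0, 0.139) [401.6 293.9]
(-0.015, 0, 0.145) [279.6 302.9]
(-0.003, 0, 0.145) [311.2 303. ]
3.725 [0.5152 0.1992 0.0961] [-0.7 -0.2  1.1]
```

View pics/c3.png

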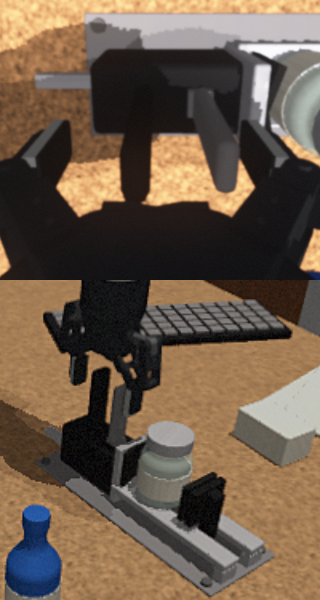

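Fingers straddle the handle and the trigger (wrist crop: handle about (135,170), trigger about (215,150), pads at 50 and 260). First squeeze.

```bash
python3 -m handwheel '[{"dx":0,"dy":0,"dz":0,"wx":0,"wy":0,"wz":0,"claw":10},{"dx":0,"dy":0,"dz":0,"wx":0,"wy":0,"wz":0,"claw":10},{"dx":0,"dy":0,"dz":0,"wx":0,"wy":0,"wz":0,"claw":10},{"dx":0,"dy":0,"dz":0,"wx":0,"wy":0,"wz":0,"claw":10}]' 35;  python3 -m handwheel '[{"dx":0,"dy":0,"dz":0,"wx":0,"wy":0,"wz":0,"claw":10},{"dx":0,"dy":0,"dz":0,"wx":0,"wy":0,"wz":0,"claw":10},{"dx":0,"dy":0,"dz":0,"wx":0,"wy":0,"wz":0,"claw":10},{"dx":0,"dy":0,"dz":0,"wx":0,"wy":0,"wz":0,"claw":10}]'
```

```text
clock: 4.22
position: [0.5148, 0.1988, 0.097]
tool_rot: [-3.141, -0.001, 1.674]
force: [-14.0, -1.4, 33.4]
grip_width: 0.0292
finger_force: 35.6
clock: 4.72
position: [0.5147, 0.1989, 0.097]
tool_rot: [-3.141, -0.001, 1.674]
force: [-14.5, -3.0, 31.9]
grip_width: 0.0295
finger_force: 35.4
```

```bash
python3 -m handwheel '[{"dx":0,"dy":0,"dz":0,"wx":0,"wy":0,"wz":0,"claw":100},{"dx":0,"dy":0,"dz":0,"wx":0,"wy":0,"wz":0,"claw":100},{"dx":0,"dy":0,"dz":0,"wx":0,"wy":0,"wz":0,"claw":100},{"dx":0,"dy":0,"dz":0,"wx":0,"wy":0,"wz":0,"claw":100},{"dx":0,"dy":0,"dz":0,"wx":0,"wy":0,"wz":0,"claw":100},{"dx":0,"dy":0,"dz":0,"wx":0,"wy":0,"wz":0,"claw":100},{"dx":0,"dy":0,"dz":0,"wx":0,"wy":0,"wz":0,"claw":100},{"dx":0,"dy":0,"dz":0,"wx":0,"wy":0,"wz":0,"claw":100}]'
python3 - <<'E'
from h import *
f=grab('wrist');g=grab('scene');s=monitor.observe();print(s['clock'],s['position'].round(4),s['force'].round(1))
cv2.imwrite('pics/c4.png',np.vstack([f['frame'][120:400,160:560],cv2.resize(g['frame'][130:280,330:530],(400,300))]))
E
```

```text
clock: 5.72
position: [0.5152, 0.1984, 0.0953]
tool_rot: [-3.142, 0.0, 1.674]
force: [0.4, 0.0, 0.2]
grip_width: 0.0851
finger_force: 0.0
5.825 [0.5152 0.1984 0.0953] [-0.4  0.1 -1.2]
```

View pics/c4.png

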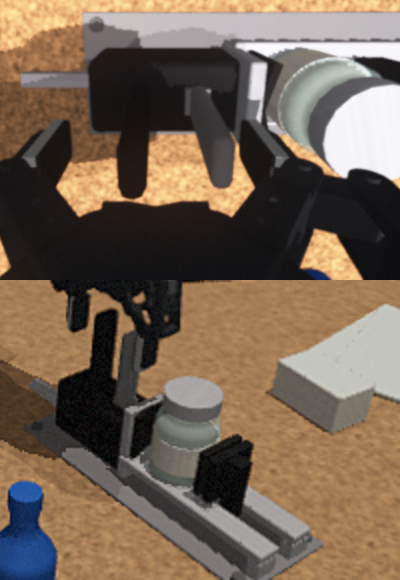

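The trigger is back at rest (crop (215,145)), and in the scene view the jaw at (225,475) has come up against the jar. Second squeeze and release.

```bash
python3 -m handwheel '[{"dx":0,"dy":0,"dz":0,"wx":0,"wy":0,"wz":0,"claw":10},{"dx":0,"dy":0,"dz":0,"wx":0,"wy":0,"wz":0,"claw":10},{"dx":0,"dy":0,"dz":0,"wx":0,"wy":0,"wz":0,"claw":10},{"dx":0,"dy":0,"dz":0,"wx":0,"wy":0,"wz":0,"claw":10},{"dx":0,"dy":0,"dz":0,"wx":0,"wy":0,"wz":0,"claw":10},{"dx":0,"dy":0,"dz":0,"wx":0,"wy":0,"wz":0,"claw":10}]' 35; python3 -m handwheel '[{"dx":0,"dy":0,"dz":0,"wx":0,"wy":0,"wz":0,"claw":100},{"dx":0,"dy":0,"dz":0,"wx":0,"wy":0,"wz":0,"claw":100},{"dx":0,"dy":0,"dz":0,"wx":0,"wy":0,"wz":0,"claw":100},{"dx":0,"dy":0,"dz":0,"wx":0,"wy":0,"wz":0,"claw":100},{"dx":0,"dy":0,"dz":0,"wx":0,"wy":0,"wz":0,"claw":100},{"dx":0,"dy":0,"dz":0,"wx":0,"wy":0,"wz":0,"claw":100},{"dx":0,"dy":0,"dz":0,"wx":0,"wy":0,"wz":0,"claw":100},{"dx":0,"dy":0,"dz":0,"wx":0,"wy":0,"wz":0,"claw":100}]'
python3 -m handwheel '[{"dx":0,"dy":0,"dz":0,"wx":0,"wy":0,"wz":0,"claw":10},{"dx":0,"dy":0,"dz":0,"wx":0,"wy":0,"wz":0,"claw":10},{"dx":0,"dy":0,"dz":0,"wx":0,"wy":0,"wz":0,"claw":10},{"dx":0,"dy":0,"dz":0,"wx":0,"wy":0,"wz":0,"claw":10},{"dx":0,"dy":0,"dz":0,"wx":0,"wy":0,"wz":0,"claw":10},{"dx":0,"dy":0,"dz":0,"wx":0,"wy":0,"wz":0,"claw":10}]' 35; python3 -m handwheel '[{"dx":0,"dy":0,"dz":0,"wx":0,"wy":0,"wz":0,"claw":100},{"dx":0,"dy":0,"dz":0,"wx":0,"wy":0,"wz":0,"claw":100},{"dx":0,"dy":0,"dz":0,"wx":0,"wy":0,"wz":0,"claw":100},{"dx":0,"dy":0,"dz":0,"wx":0,"wy":0,"wz":0,"claw":100},{"dx":0,"dy":0,"dz":0,"wx":0,"wy":0,"wz":0,"claw":100},{"dx":0,"dy":0,"dz":0,"wx":0,"wy":0,"wz":0,"claw":100},{"dx":0,"dy":0,"dz":0,"wx":0,"wy":0,"wz":0,"claw":100},{"dx":0,"dy":0,"dz":0,"wx":0,"wy":0,"wz":0,"claw":100}]'
```

```text
clock: 6.58
position: [0.5148, 0.1987, 0.0966]
tool_rot: [-3.141, -0.001, 1.674]
force: [-13.1, -1.9, 34.8]
grip_width: 0.0294
finger_force: 34.3
clock: 7.58
position: [0.5152, 0.1985, 0.0953]
tool_rot: [-3.142, 0.0, 1.674]
force: [-0.4, -1.4, -0.7]
grip_width: 0.0852
finger_force: 0.0
clock: 8.32
position: [0.515, 0.1987, 0.097]
tool_rot: [-3.142, -0.001, 1.674]
force: [-14.5, -3.2, 40.7]
grip_width: 0.0296
finger_force: 31.2
clock: 9.32
position: [0.5152, 0.1985, 0.0953]
tool_rot: [-3.142, 0.0, 1.674]
force: [0.2, 0.5, 0.5]
grip_width: 0.0856
finger_force: 0.0
```

```bash
python3 -m handwheel '[{"dx":0,"dy":0,"dz":0,"wx":0,"wy":0,"wz":0,"claw":10},{"dx":0,"dy":0,"dz":0,"wx":0,"wy":0,"wz":0,"claw":10},{"dx":0,"dy":0,"dz":0,"wx":0,"wy":0,"wz":0,"claw":10},{"dx":0,"dy":0,"dz":0,"wx":0,"wy":0,"wz":0,"claw":10},{"dx":0,"dy":0,"dz":0,"wx":0,"wy":0,"wz":0,"claw":10},{"dx":0,"dy":0,"dz":0,"wx":0,"wy":0,"wz":0,"claw":10}]' 35; python3 -m handwheel '[{"dx":0,"dy":0,"dz":0,"wx":0,"wy":0,"wz":0,"claw":100},{"dx":0,"dy":0,"dz":0,"wx":0,"wy":0,"wz":0,"claw":100},{"dx":0,"dy":0,"dz":0,"wx":0,"wy":0,"wz":0,"claw":100},{"dx":0,"dy":0,"dz":0,"wx":0,"wy":0,"wz":0,"claw":100},{"dx":0,"dy":0,"dz":0,"wx":0,"wy":0,"wz":0,"claw":100},{"dx":0,"dy":0,"dz":0,"wx":0,"wy":0,"wz":0,"claw":100},{"dx":0,"dy":0,"dz":0,"wx":0,"wy":0,"wz":0,"claw":100},{"dx":0,"dy":0,"dz":0,"wx":0,"wy":0,"wz":0,"claw":100}]'
python3 -m handwheel '[{"dx":0,"dy":0,"dz":0,"wx":0,"wy":0,"wz":0,"claw":10},{"dx":0,"dy":0,"dz":0,"wx":0,"wy":0,"wz":0,"claw":10},{"dx":0,"dy":0,"dz":0,"wx":0,"wy":0,"wz":0,"claw":10},{"dx":0,"dy":0,"dz":0,"wx":0,"wy":0,"wz":0,"claw":10},{"dx":0,"dy":0,"dz":0,"wx":0,"wy":0,"wz":0,"claw":10},{"dx":0,"dy":0,"dz":0,"wx":0,"wy":0,"wz":0,"claw":10}]' 35; python3 -m handwheel '[{"dx":0,"dy":0,"dz":0,"wx":0,"wy":0,"wz":0,"claw":100},{"dx":0,"dy":0,"dz":0,"wx":0,"wy":0,"wz":0,"claw":100},{"dx":0,"dy":0,"dz":0,"wx":0,"wy":0,"wz":0,"claw":100},{"dx":0,"dy":0,"dz":0,"wx":0,"wy":0,"wz":0,"claw":100},{"dx":0,"dy":0,"dz":0,"wx":0,"wy":0,"wz":0,"claw":100},{"dx":0,"dy":0,"dz":0,"wx":0,"wy":0,"wz":0,"claw":100},{"dx":0,"dy":0,"dz":0,"wx":0,"wy":0,"wz":0,"claw":100},{"dx":0,"dy":0,"dz":0,"wx":0,"wy":0,"wz":0,"claw":100}]'
python3 - <<'E'
from h import *
f=grab('wrist');g=grab('scene')
cv2.imwrite('pics/c5.png',np.vstack([f['frame'][120:400,160:560],cv2.resize(g['frame'][130:280,330:530],(400,300))]))
E
```

```text
clock: 10.07
position: [0.5202, 0.1992, 0.0976]
tool_rot: [3.131, -0.002, 1.673]
force: [20.5, 0.7, 16.0]
grip_width: 0.0397
finger_force: 33.0
clock: 11.08
position: [0.5152, 0.1985, 0.0953]
tool_rot: [-3.142, 0.0, 1.674]
force: [-1.1, -0.4, 0.2]
grip_width: 0.0852
finger_force: 0.0
clock: 11.82
position: [0.5202, 0.1992, 0.0976]
tool_rot: [3.131, -0.002, 1.673]
force: [21.0, 0.5, 15.8]
grip_width: 0.04
finger_force: 33.1
clock: 12.82
position: [0.5152, 0.1985, 0.0953]
tool_rot: [-3.142, -0.0, 1.674]
force: [1.7, 0.5, -0.3]
grip_width: 0.0853
finger_force: 0.0
```

View pics/c5.png

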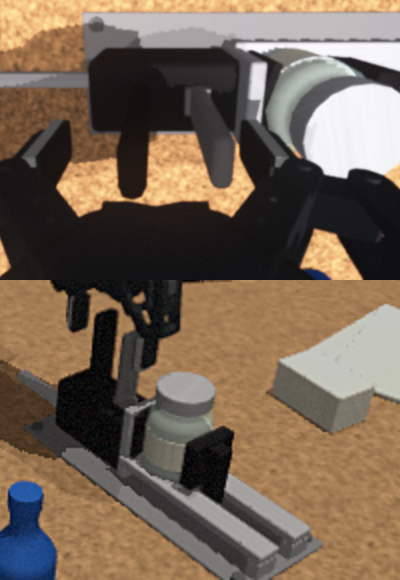

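The trigger stopped short at 40 mm twice, so the jaw is firm. It is back at rest, and the jar stands upright between the jaws (scene crop (180,430)). I'll lift clear.

```bash
python3 -m handwheel '[{"dx":0,"dy":0,"dz":-2,"wx":0,"wy":0,"wz":0,"claw":100},{"dx":0,"dy":0,"dz":-4,"wx":0,"wy":0,"wz":0,"claw":100},{"dx":0,"dy":0,"dz":-4,"wx":0,"wy":0,"wz":0,"claw":100},{"dx":0,"dy":0,"dz":-4,"wx":0,"wy":0,"wz":0,"claw":100},{"dx":0,"dy":0,"dz":-2,"wx":0,"wy":0,"wz":0,"claw":100},{"dx":0,"dy":0,"dz":0,"wx":0,"wy":0,"wz":0,"claw":100},{"dx":0,"dy":0,"dz":0,"wx":0,"wy":0,"wz":0,"claw":100}]' && python3 -c "
from workcell import job_done
print(job_done())"
```

```text
clock: 13.8
position: [0.5149, 0.1984, 0.2546]
tool_rot: [-3.141, 0.0, 1.674]
force: [-0.4, 0.2, 1.2]
grip_width: 0.0855
finger_force: 0.0
the job is handed in; nothing more can be done
None
```

I squeezed the trigger five times; the last two stopped short at the same 40 mm, so the jaw should be gripping the jar firmly. The trigger is back at rest, the arm is clear and the job is handed in at about 14 s, though no verdict came back.

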